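Bring the air-bearing camera carriage to rest at its yellow mark

TASK

Move the heavy camera carriage along its air-bearing rail towards the blue end stop by its orange sprung tow handle only (do not push or hold the grey deck or the camera), and brake it so that the red index at its front edge comes to rest over the yellow band, without ever striking the stop. Hold it standing still there for four seconds while its picture is exposed, then let go of the handle gently so that the carriage stays at rest in the band. Leave the wash bottle, the lens mount and the parts tray where they are.

Things in the scene. Friction and masses are not known exactly. Their poses are not given: they have to be found in the camera images.
- rail: Fixed rail bed, a dark plate 170 x 920 x 12 mm with two steel ways, lying across the bench in front of the robot. Origin: centre of its underside, on the bench; its y axis is the direction of travel towards the stop (roughly world +y, turned by up to about 0.15 rad), z up. Nothing on it is lifted.
- carriage (a joint): Position of the carriage along the rail's y axis (m), growing towards the stop; 0 = rail middle, limits +-0.31. Carriage with camera weighs 8 kg nominally (hidden: 6.4 to 9.9 kg) and floats on air on a level rail: drag 0.04 N per m/s plus 0.004 N dry friction, so it coasts for many seconds when left alone.
- deck (a point): Point on the carriage: its grey deck 130 (x) x 260 (y) x 18 mm, top 70 mm above the bench, with a black camera housing (58 x 170 mm, top 118 mm above the bench) and lens tube on its far (+x) half. The point lies 40 mm above the bench under the deck's centre; axes as the rail's. Deck and camera are not to be touched.
- tow_handle (a joint): Deflection of the handle on the deck (m), 0 = neutral, mid-deck; positive towards the stop, travel +-0.09. It slides along the rail direction and drives the carriage only through a soft spring of 3 N/m (with 0.04 N per m/s damping): held still, the carriage swings about it with a period near 10 s, hardly damped. Handle mass 0.2 kg; 0 at the start.
- grip (a point): Grip point on the tow handle's axis, 135 mm above the bench, 34 mm to the robot's side of the deck's centre line. The orange post is 26 mm wide along the travel, 30 mm across, from 92 to 162 mm above the bench, on a 34 mm foot. Grip from above, fingers closing along the rail's y axis, fingertips above 105 mm (guide posts on the deck are 94 mm high). Axes as the rail's.
- index (a point): Tip of the red index (8 mm wide, 24 mm long) on the near (robot) side of the deck, level with the deck's front edge, the edge that faces the stop; 61 mm above the bench. Axes as the rail's. It moves with the carriage.
- mark (a point): Centre of the yellow band, a plate 26 mm long along the travel and 30 mm wide, 32 mm above the bench, on an arm of the blue stop clamp, beside the deck on the robot's side. Axes as the rail's. The index is at the mark when both have the same y along the rail; x differs by 3 mm and height by 29 mm. Fixed during a run.
- stop_face (a point): Face of the rubber buffer on the blue end stop, 45 mm beyond the mark along the travel, on the rail's centre line, 56 mm above the bench. The deck's front edge, level with the index, strikes it there. Fixed during a run.
- wash_bottle: White bottle with red cap, diameter 60 mm, 160 mm tall, standing beyond the rail; bystander. Origin at the centre of its base.
- lens_mount: Round lens on a post with a 60 mm square foot, 118 mm tall, beyond the rail; bystander. Origin at the centre of its base.
- parts_tray: White open tray 120 x 160 x 40 mm beyond the rail; bystander. Origin at the centre of its base.

How it is judged:
On the way:
1. the carriage stands still with its index in the yellow band for four seconds (y of index in the frame of mark between -0.013 and 0.013 m and velocity of joint carriage between -0.01 and 0.01 m/s), for 4 s.
At the end, for the whole second after the job is handed in: The red index is within 13 mm of the middle of the yellow band along the rail (inside the band), the carriage moves slower than 10 mm/s, and the handle is released (all of step 1); the robot touches nothing.
It fails at once if the carriage struck the end stop (front edge within 1 mm of the buffer) (y of index in the frame of stop_face above -0.001 m).
It fails at once if the carriage was pushed or held by its deck or camera instead of the handle (more than 3 N) (contact force between any of the fingers, the arm and carriage_c0 above 3 N or contact force between any of the fingers, the arm and carriage_c1 above 3 N or contact force between any of the fingers, the arm and carriage_c2 above 3 N or contact force between any of the fingers, the arm and carriage_c3 above 3 N or contact force between any of the fingers, the arm and carriage_c4 above 3 N or contact force between any of the fingers, the arm and carriage_c5 above 3 N).
It fails at once if a bystander was moved more than 20 mm (distance of any of wash_bottle, lens_mount, parts_tray from where it was at the start of the episode above 0.02 m).
It also fails if it takes over 48 s, if anything falls off the work surface, if the arm or the gripper's body presses on something with over 40 N, if the wrist force passes 120 N, or if a joint passes its speed limit or range.

ROBOT

A 6-joint arm with a two-finger parallel gripper is mounted at the origin on the work surface. World frame = base frame: x ahead of the robot, y to its left, z up, the work surface at z = 0. Lengths are in m, angles in rad, forces in N, time in s.
With the tool pointing down it reaches from about 0.375 to 0.9 m from the base axis. Payload 3.1 kg.
Tool frame: the origin (TCP) lies midway between the tips of the shut fingers; the grasp point (between the pads) lies manip.hold_point_z behind it (manip.hold_point_z is the distance from the TCP to the grasp point, in m); z points along the fingers, y is the direction in which the jaws open and shut (so a half turn about z gives the same grasp; the last joint's range is limited). The gripper opens to 85 mm and grips with 20 to 120 N. Pads are 22 mm wide; open, the fingers measure 114 mm over their backs; the gripper's body (76 mm by 85 mm) begins 54 mm behind the grasp point. The pads swing forward as they close: fully open they stand 13 mm farther back than shut.
Start: joints at [0.985, 0.527, 1.433, -0, 1.181, -0.178], TCP at [0.248, 0.574, 0.231] pointing down, gripper open.
Joint ranges: [-3.08, 3.08], [-0.75, 2.2], [0.22, 2.44], [-1.43, 4.57], [0, 2.65], [-2.85, 2.85]. Speed limits (rad/s): [2.79, 2.79, 3.14, 3.14, 3.14, 3.14].

INTERFACE

Orientations are given as a unit quaternion [x, y, z, w].
In Python, from station import manip, snapshot, workorder, models gives the robot as it stands.
- The arm moves only by the tool jog_arm, never from a script. Its argument "commands" is a list of rows, each a list of 5 numbers: the opening in per cent of the stroke, from 0 (shut) to 100 (fully open), then the shift along the world's x, y, z in cm, then the turn about the world's z in rad. A call has 1 to 8 rows; each row shifts and turns the pose as measured when the row begins; what a row does not reach is not made up. A row lasts 1/12 s, in which the tool goes at most 41.7 mm and 7.16 degrees, less where a joint would pass 70% of its speed; a pose out of reach is approached as far as the arm can. A call with a gripper value outside its range is refused whole. The fingers move at their own pace and stop on an object; "squeeze" is the grip in N (left out, the last holds). Time passes only in rows, so rows that do not move let the fingers close. It gives the time, the measured TCP pose, the force and the opening at its end, in the units of the state.
- manip.sense(): the state, without advancing time (a new reading comes with each control period).
- snapshot(name): name is "side" or "top"; returns a dict with "image" (384x512x3 uint8, red, green, blue), "intrinsics" (3x3 intrinsics, pixels), "D" ([k1, k2, p1, p2, k3] as OpenCV has them; the pictures are not rectified), "extrinsics" (4x4, takes a point from camera to world coordinates). Camera axes: x right, y down, z forward; pixel columns grow to the right and rows downward; lengths in m; the calibration is good to about 2 mm. A picture is of the moment at which its call begins. There is no depth.
- workorder.sign_off(): hands the job in, once; it reports no verdict.
Trained networks look in a picture, given as the dict that the camera call returned (one of the last four; its "shot" number tells which), for a name from the list of things; names that differ only in an ending like _2 or _b are one class to them, and where a whole thing is asked for, a point or a joint stands for the part that bears it (a point fixed in the world has none). Each returns a list of dicts, best first, with "score" (0 to 1); they miss things now and then, are a little off and sometimes report something else, mostly with a low value. They report only what shows in the picture. A call takes as long as a camera call.
- models.find_in(picture, name): "centre" ([x, y, z] in m, in world coordinates, good to about 4 mm: the middle of the surface that is visible of it).
- models.pinpoint(picture, name): "centre" ([x, y, z] in m, in world coordinates, good to about 4 mm: a listed point, or the origin of a listed thing).
The state is a dict: "t": time; "q": joint angles; "qd": joint speeds; "tau": joint torques, N m; "tcp_pos": TCP position; "tool_rot": TCP orientation; "force": force on the tool from outside, world axes, zero at the start; "ft_torque": the same for the moment, N m; "finger_gap": opening from 0.0 (shut) to 1.0 (fully open).
Only numpy, scipy, OpenCV 4.12 (cv2) and the standard library are available. Lean on these libraries where they do the work, as an engineer would, in place of code of your own. Each camera call takes 0.05 s, during which the arm holds its last target. There are 200 camera calls.

## Working session

There is one attempt and no reset: what is moved stays moved. The work goes in short steps, Python scripts to look and compute and a tool call to move; the robot and the scene stay as the last step left them, time stands still between calls to the robot, and variables do not carry over. Pictures are saved under pics/ and viewed, about 8 in all and at most 12, crops included, and the job is handed in when it is done.

Besides the shell and the picture viewer there is one more tool, called after "Emit:" by a JSON object that holds its "api" and its "payload", one argument or row to a line. jog_arm: Moves the arm, as the interface text tells. Its arguments: {"type":"object","properties":{"commands":{"type":"array","items":{"type":"array","items":{"type":"number"}}},"squeeze":{"type":"number"}},"required":["commands"]}

```bash
mkdir -p pics; ls; cat > h.py <<'E'
from station import manip, snapshot, workorder, models
import numpy as np, cv2
def look(names, cams=("top","side"), save=None):
    out={}
    for c in cams:
        p=snapshot(c)
        if save: cv2.imwrite(f"pics/{save}_{c}.png",p["image"][:,:,::-1])
        for n in names:
            r=models.pinpoint(p,n)
            out[c,n]=[(np.round(d["centre"],4).tolist(),round(d["score"],2)) for d in r[:2]]
    return out
E
python3 - <<'E'
from h import *
s=manip.sense(); print(s["t"],s["tcp_pos"],s["tool_rot"],s["force"],s["finger_gap"],manip.hold_point_z)
for k,v in look(["grip","index","mark","stop_face","deck","rail"],save="a").items(): print(k,v)
print(manip.sense()["t"])
E
```

```text
pics
0.0 [0.24742885 0.57315041 0.23033576] [ 2.02487836e-01  9.79284175e-01 -1.01005151e-03 -3.99969094e-04] [ 0.27791735  0.06832651 -0.71610563] 0.9982194760789848 0.0187
('top', 'grip') [([0.4527, -0.2324, 0.135], 0.5), ([0.7494, -0.2277, 0.0009], 0.2)]
('top', 'index') [([0.4049, -0.1024, 0.0598], 0.94)]
('top', 'mark') [([0.4213, 0.2326, 0.0295], 0.9)]
('top', 'stop_face') [([0.5182, 0.2746, 0.0613], 0.74), ([0.451, -0.2355, 0.1336], 0.28)]
('top', 'deck') [([0.4879, -0.2389, 0.0385], 0.84)]
('top', 'rail') [([0.4974, -0.0175, -0.0018], 0.82)]
('side', 'grip') [([0.4552, -0.2399, 0.1351], 0.64)]
('side', 'index') [([0.4856, -0.2361, 0.0396], 0.27)]
('side', 'mark') [([0.4215, 0.2391, 0.0316], 0.63)]
('side', 'stop_face') [([0.5154, 0.2733, 0.0578], 0.59), ([0.777, 0.2492, 0.0027], 0.55)]
('side', 'deck') [([0.4832, -0.2367, 0.0416], 0.78), ([0.406, -0.1018, 0.0596], 0.28)]
('side', 'rail') [([0.4987, -0.0188, 0.0026], 0.63)]
0.7
```

View pictures.

View pics/a_top.png

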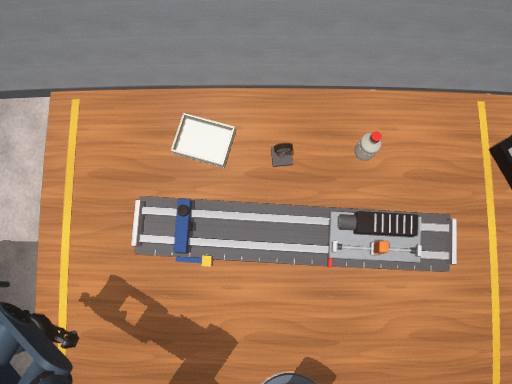

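View pics/a_side.png

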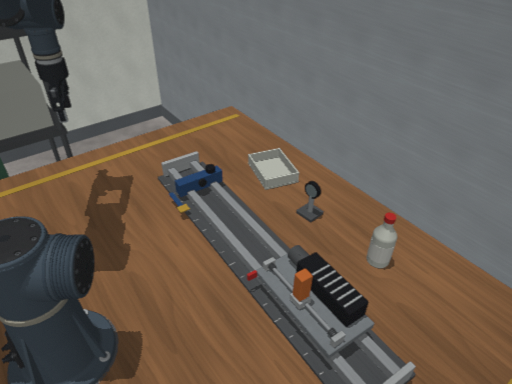

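Top view: red index at (329,262), yellow band (207,261), orange handle (382,247), stop at (183,225). The rail is slightly turned, and this agrees with the networks. I'll refine this by colour blobs while starting the approach.

```bash
cat >> h.py <<'E'
import json
def ray(p,uv,z):
    n=cv2.undistortPoints(np.array([[uv]],float),np.array(p["intrinsics"]),np.array(p["D"]))[0,0]
    T=np.array(p["extrinsics"]); d=T[:3,:3]@[n[0],n[1],1]; o=T[:3,3]
    return o+d*(z-o[2])/d[2]
def blob(p,col,win=None):
    h=cv2.cvtColor(p["image"],cv2.COLOR_RGB2HSV).astype(int)
    H,S,V=h[...,0],h[...,1],h[...,2]
    m={"red":((H<4)|(H>174))&(S>170)&(V>90),"yellow":(H>20)&(H<30)&(S>180)&(V>120),"orange":(H>=5)&(H<12)&(S>200)&(V>150)}[col].astype(np.uint8)
    n,l,st,c=cv2.connectedComponentsWithStats(m)
    return sorted([(int(st[i,4]),np.round(c[i],2).tolist()) for i in range(1,n)],reverse=True)[:6]
E
python3 - <<'E'
from h import *
for c in ("top","side"):
    p=snapshot(c)
    np.savez(f"pics/p0_{c}.npz",**{k:p[k] for k in("image","intrinsics","D","extrinsics")})
    print(c,np.round(np.array(p["extrinsics"])[:3,3],3))
    for col,z in(("red",.061),("yellow",.032),("orange",.15)):
        for a,uv in blob(p,col): 
            if a>4: print(col,a,uv,np.round(ray(p,uv,z),4))
E
```

```text
top [0.363 0.096 1.411]
red 80 [375.54, 136.32] [ 0.7782 -0.2517  0.061 ]
red 25 [329.08, 262.0] [ 0.4169 -0.1077  0.061 ]
yellow 351 [495.84, 354.35] [ 0.1421 -0.6047  0.032 ]
yellow 158 [487.35, 171.81] [ 0.6834 -0.604   0.032 ]
yellow 21 [484.38, 146.0] [ 0.7641 -0.6018  0.032 ]
yellow 15 [490.0, 195.87] [ 0.6096 -0.6065  0.032 ]
yellow 14 [496.57, 314.79] [ 0.2575 -0.6088  0.032 ]
yellow 10 [492.2, 280.8] [ 0.3572 -0.598   0.032 ]
side [ 0.033 -0.602  0.814]
red 98 [389.83, 217.65] [ 0.8509 -0.1743  0.061 ]
red 54 [251.5, 275.0] [ 0.417 -0.106  0.061]
```

Emit:
{"api": "jog_arm", "payload": {
  "commands": [
    [100,2.5,-3.3,0,0.09],
    [100,2.5,-3.3,0,0.09],
    [100,2.5,-3.3,0,0.09],
    [100,2.5,-3.3,0,0.08],
    [100,2.5,-3.3,0,0],
    [100,2.5,-3.3,0,0],
    [100,2.5,-3.3,0,0],
    [100,2.5,-3.3,0,0]
  ]
}}

```text
t: 1.47
tcp_pos: [0.4454, 0.3111, 0.2325]
tool_rot: [0.011, 1.0, 0.004, 0.001]
force: [0.5, 0.2, -0.2]
finger_gap: 0.998
```

Emit:
{"api": "jog_arm", "payload": {
  "commands": [
    [100,0,-4.1,0,0],
    [100,0,-4.1,0,0],
    [100,0,-4.1,0,0],
    [100,0,-4.1,0,0],
    [100,0,-4.1,0,0],
    [100,0,-4.1,0,0],
    [100,0,-4.1,0,0],
    [100,0,-4.1,0,0]
  ]
}}

```text
t: 2.13
tcp_pos: [0.4529, -0.022, 0.235]
tool_rot: [0.011, 1.0, 0.005, 0.008]
force: [0.3, 0.2, 0.2]
finger_gap: 1.001
```

```bash
python3 - <<'E'
from h import *
p=dict(np.load("pics/p0_top.npz"));im=p["image"]
g=cv2.cvtColor(im,cv2.COLOR_RGB2GRAY).astype(float); hsv=cv2.cvtColor(im,cv2.COLOR_RGB2HSV)
# centre of each bright way per column, left of deck
for y0,y1 in((203,224),(234,255)):
    pts=[]
    for c in range(198,320,2):
        w=np.clip(g[y0:y1,c]-130,0,None)
        if w.sum()>0: pts.append(ray(p,[c,y0+(w*np.arange(y1-y0)).sum()/w.sum()],.03)[:2])
    pts=np.array(pts); f=np.polyfit(pts[:,1],pts[:,0],1); r=pts[:,0]-np.polyval(f,pts[:,1]); 
    k=abs(r)<.004; f=np.polyfit(pts[k,1],pts[k,0],1); print("way",f,len(pts),k.sum(),r.std())
# orange / yellow by local windows
for n,(x0,x1,y0,y1),z,lo,hi in(("orange",(370,395,236,258),.15,(3,150,120),(18,255,255)),("yellow",(198,216,253,270),.032,(18,120,120),(34,255,255))):
    m=cv2.inRange(hsv[y0:y1,x0:x1],lo,hi); ys,xs=np.nonzero(m); uv=[xs.mean()+x0,ys.mean()+y0]; print(n,len(xs),uv,xs.min()+x0,xs.max()+x0,ray(p,uv,z).round(4))
p2=dict(np.load("pics/p0_side.npz"));h2=cv2.cvtColor(p2["image"],cv2.COLOR_RGB2HSV)
m=cv2.inRange(h2[200:220,172:195],(18,120,100),(34,255,255)); ys,xs=np.nonzero(m);uv=[xs.mean()+172,ys.mean()+200];print("side yellow",len(xs),uv,ray(p2,uv,.032).round(4))
E
```

```text
way [0.05490531 0.54161395] 61 61 0.0005531487800246721
way [0.05571433 0.46057077] 61 61 0.0005693220786109144
orange 125 [np.float64(382.712), np.float64(246.8)] 374 388 [ 0.4521 -0.2363  0.15  ]
yellow 105 [np.float64(206.14285714285714), np.float64(260.4)] 202 211 [0.4217 0.2342 0.032 ]
side yellow 68 [np.float64(182.7941176470588), np.float64(207.89705882352942)] [0.4212 0.2349 0.032 ]
```

Emit:
{"api": "jog_arm", "payload": {
  "commands": [
    [100,0,-4.1,0,-0.03],
    [100,0,-4.1,0,0],
    [100,0,-4.1,0,0],
    [100,0,-4.1,0,0],
    [100,0,-4.0,-0.3,0],
    [100,0,-1.1,-0.5,0],
    [100,0,0,0,0]
  ]
}}

```text
t: 2.72
tcp_pos: [0.4526, -0.2516, 0.2295]
tool_rot: [0.032, 0.999, 0.001, 0.013]
force: [-0.2, -0.3, -0.1]
finger_gap: 1.001
```

```bash
python3 - <<'E'
from h import *
s=manip.sense(); print(s["t"],s["tcp_pos"],s["tool_rot"])
u=np.array([.0553,.9985]); print(s["tcp_pos"][:2]@u, s["tcp_pos"][:2]-[.4538,-.2365])
R=cv2.Rodrigues(np.zeros(3))[0]
from scipy.spatial.transform import Rotation as Ro
M=Ro.from_quat(s["tool_rot"]).as_matrix(); print(M[:,1],M[:,2])
E
```

```text
2.7167 [ 0.45255187 -0.25160078  0.22947659] [3.21144573e-02 9.99398092e-01 5.39173131e-04 1.31081828e-02]
-0.2261972617460512 [-0.00124813 -0.01510078]
[0.06417612 0.99793674 0.00191962] [ 2.62352163e-02  2.35772840e-04 -9.99655770e-01]
```

Emit:
{"api": "jog_arm", "payload": {
  "commands": [
    [100,0.1,1.3,-1.5,0],
    [100,0,0,-1.5,0.01],
    [100,0,0,-1.5,0],
    [100,0,0,-1.5,0],
    [100,0,0,-1.0,0]
  ]
}}

```text
t: 3.13
tcp_pos: [0.4548, -0.2351, 0.1603]
tool_rot: [0.027, 1.0, -0.0, 0.016]
force: [0.5, 1.0, -0.3]
finger_gap: 1.001
```

Emit:
{"api": "jog_arm", "payload": {
  "commands": [
    [100,-0.1,-0.15,-1.5,0],
    [100,0,0,-1.5,0],
    [100,0,0,-0.8,0],
    [100,0,0,0,0]
  ]
}}

```text
t: 3.47
tcp_pos: [0.4527, -0.2284, 0.1198]
tool_rot: [0.025, 1.0, 0.003, 0.013]
force: [0.4, 1.0, -0.1]
finger_gap: 1.0
```

```bash
python3 - <<'E'
from h import *
for k,v in look(["grip","index"],save="b").items(): print(k,v)
s=manip.sense(); print(s["t"],s["tcp_pos"],s["force"])
E
```

```text
('top', 'grip') []
('top', 'index') []
('side', 'grip') [([0.451, -0.238, 0.1375], 0.96)]
('side', 'index') [([0.4073, -0.1042, 0.0606], 0.89)]
3.7667 [ 0.45410629 -0.23091852  0.12192117] [0.32265168 0.13667294 0.25292121]
```

Emit:
{"api": "jog_arm", "payload": {
  "commands": [
    [70,0,-0.6,-0.1,0],
    [30,0,0,0,0],
    [20,0,0,0,0],
    [10,0,0,0,0],
    [10,0,0,0,0],
    [10,0,0,0,0]
  ],
  "squeeze": 30
}}

```text
t: 4.27
tcp_pos: [0.4551, -0.2392, 0.123]
tool_rot: [0.026, 0.999, -0.001, 0.018]
force: [0.3, -0.2, -0.8]
finger_gap: 0.298
```

```bash
cat >> h.py <<'E'
u=np.array([.0553,.9985])
def meas(save=None,cams=("side",),tip=True):
    """index tip coordinate along rail from red blob and network; TCP"""
    s=manip.sense(); t0=s["t"]; tc=s["tcp_pos"]
    r={"t":t0,"g":float(tc[:2]@u),"lat":float(tc[0]-.0553*tc[1]),"z":float(tc[2])}
    xs=[]
    for c in cams:
        p=snapshot(c)
        if save: cv2.imwrite(f"pics/{save}_{c}.png",p["image"][:,:,::-1])
        for a,uv in blob(p,"red"):
            w=ray(p,uv,.061)
            if 8<a<80 and abs(w[0]-.0553*w[1]-.4229)<.015: r["red_"+c]=round(float(w[:2]@u)+.0036,4); r["a_"+c]=a
        for d in models.pinpoint(p,"index")[:1]: r["net_"+c]=round(float(np.array(d["centre"])[:2]@u),4)
    r["gap"]=s["finger_gap"]
    open("log.jsonl","a").write(json.dumps(r)+"\n")
    return {k:(round(v,4) if isinstance(v,float) else v) for k,v in r.items()}
E
python3 -c "
from h import *
print(meas('c',('side','top')),manip.sense()['force'],manip.sense()['tool_rot'])"
```

```text
{'t': 4.2667, 'g': -0.2137, 'lat': 0.4683, 'z': 0.123, 'red_side': -0.0795, 'a_side': 52, 'net_side': -0.0801, 'gap': 0.2978} [-0.40330684  0.03542344  1.57252129] [ 2.60147324e-02  9.99505722e-01 -6.83169829e-04  1.76374248e-02]
```

View pics/c_side.png

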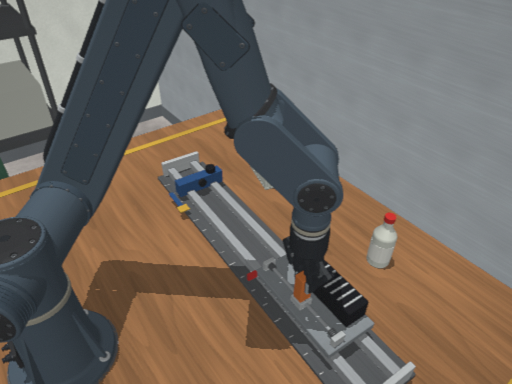

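```bash
cat > plan.py <<'E'
from h import *
from scipy.integrate import solve_ivp
from scipy.optimize import least_squares
import sys
MARK=.2573; T0,T=4.37,14.; X0=-.080; OFF=-.130; 
L=[]
print(meas(sys.argv[1] if len(sys.argv)>1 else None))
L=[json.loads(l) for l in open("log.jsonl")]
t=np.array([r["t"] for r in L]); g=np.array([r["g"] for r in L])
E_=[json.loads(l) for l in open("g.jsonl")] if __import__("os").path.exists("g.jsonl") else []
tt=np.r_[t,[e[0] for e in E_]]; gg=np.r_[g,[e[1] for e in E_]]; o=np.argsort(tt); tt,gg=tt[o],gg[o]
ob=[(r["t"],r[k]) for r in L for k in("red_side","net_side") if k in r]
tm=np.array([a for a,_ in ob]); xm=np.array([b for _,b in ob])
def sim(p,tq,full=False):
    m,x0,v0,off=p
    ts=np.arange(t[0],max(tq)+.021,.02); x,v=x0,v0; X=[];V=[]
    gi=np.interp(ts,tt,gg)
    for q in gi:
        X.append(x);V.append(v); a=3*(q-(x+off))/m-.04*v/m; v+=a*.02; x+=v*.02
    return np.interp(tq,ts,X),np.interp(tq,ts,V)
pr=np.array([8,-.080,0,OFF]); sg=np.array([1.,.002,.003,.003])
f=least_squares(lambda p:np.r_[(sim(p,tm)[0]-xm)/.002,(p-pr)/sg],pr,loss="soft_l1",x_scale=sg)
now=manip.sense()["t"]; xn,vn=[float(q[0]) for q in sim(f.x,np.array([now]))]
print("m,x0,v0,off",f.x.round(4),"t",round(now,3),"x-mark",round(xn-MARK,4),"v",round(vn,4),"lastres",(xm-sim(f.x,tm)[0])[-4:].round(4))
m,off=f.x[0],f.x[3]
# re-plan: quintic from current x,v to MARK,0 arriving at max(T0+T, now+4)
def quintic(x,v,a,Tr):
    A=np.array([[Tr**3,Tr**4,Tr**5],[3*Tr**2,4*Tr**3,5*Tr**4],[6*Tr,12*Tr**2,20*Tr**3]])
    b=[MARK-x-v*Tr-a*Tr*Tr/2,-v-a*Tr,-a]; c=np.linalg.solve(A,b); return np.poly1d([c[2],c[1],c[0],a/2,v,x])
gn=float(manip.sense()["tcp_pos"][:2]@u); an=3*(gn-xn-off)/m
Tr=max(T0+T-now,5.0); P=quintic(xn,vn,an,Tr)
for h in(.667,1.333): 
    G=P(h)+off+m/3*P.deriv(2)(h); print(f"h={h} g*={G:.4f} dg from now={100*(G-gn):.2f} cm; per row {100*(G-gn)/(8 if h<1 else 16):.3f}; defl {G-P(h)-off:.3f} xpred-mark {P(h)-MARK:.4f}")
E
echo
```

Emit:
{"api": "jog_arm", "payload": {
  "commands": [
    [10,0,0.16,0,0],
    [10,0.01,0.16,0,0],
    [10,0.01,0.16,0,0],
    [10,0.01,0.16,0,0],
    [10,0.01,0.16,0,0],
    [10,0.01,0.16,0,0],
    [10,0.01,0.16,0,0],
    [10,0.01,0.16,0,0]
  ]
}}

```text
t: 5.13
tcp_pos: [0.456, -0.2248, 0.123]
tool_rot: [0.026, 1.0, -0.001, 0.018]
force: [-0.5, -0.6, 1.6]
finger_gap: 0.299
```

```bash
python3 plan.py
```

```text
{'t': 5.1333, 'g': -0.1993, 'lat': 0.4684, 'z': 0.123, 'red_side': -0.0796, 'a_side': 53, 'net_side': -0.0813, 'gap': 0.2986}
m,x0,v0,off [ 8.0014e+00 -8.0000e-02 -5.0000e-04 -1.2990e-01] t 5.233 x-mark -0.3375 v 0.001 lastres [ 0.0005 -0.0001  0.0007 -0.001 ]
h=0.667 g*=-0.1886 dg from now=1.06 cm; per row 0.132; defl 0.020 xpred-mark -0.3356
h=1.333 g*=-0.1781 dg from now=2.10 cm; per row 0.131; defl 0.025 xpred-mark -0.3306
```

Emit:
{"api": "jog_arm", "payload": {
  "commands": [
    [10,0.01,0.13,0,0],
    [10,0,0.13,0,0],
    [10,0.01,0.13,0,0],
    [10,0,0.13,0,0],
    [10,0.01,0.13,0,0],
    [10,0,0.13,0,0],
    [10,0.01,0.13,0,0],
    [10,0,0.13,0,0]
  ]
}}

```text
t: 5.9
tcp_pos: [0.4566, -0.2137, 0.123]
tool_rot: [0.026, 0.999, -0.001, 0.018]
force: [-0.2, 0.3, 1.2]
finger_gap: 0.299
```

Emit:
{"api": "jog_arm", "payload": {
  "commands": [
    [10,0.01,0.13,0,0],
    [10,0,0.13,0,0],
    [10,0.01,0.13,0,0],
    [10,0,0.13,0,0],
    [10,0.01,0.13,0,0],
    [10,0,0.13,0,0],
    [10,0.01,0.13,0,0],
    [10,0,0.13,0,0]
  ]
}}

```text
t: 6.57
tcp_pos: [0.4573, -0.2022, 0.123]
tool_rot: [0.026, 0.999, -0.001, 0.018]
force: [0.1, 0.5, 0.4]
finger_gap: 0.299
```

```bash
python3 plan.py
```

```text
{'t': 6.5667, 'g': -0.1766, 'lat': 0.4685, 'z': 0.123, 'red_side': -0.0731, 'a_side': 57, 'net_side': -0.0777, 'gap': 0.299}
m,x0,v0,off [ 8.1217e+00 -7.9800e-02 -1.2000e-03 -1.2910e-01] t 6.667 x-mark -0.3307 v 0.0113 lastres [ 0.0011 -0.0006  0.0014 -0.0032]
h=0.667 g*=-0.1645 dg from now=1.20 cm; per row 0.149; defl 0.028 xpred-mark -0.3210
h=1.333 g*=-0.1506 dg from now=2.59 cm; per row 0.162; defl 0.028 xpred-mark -0.3067
```

Emit:
{"api": "jog_arm", "payload": {
  "commands": [
    [10,0.01,0.15,0,0],
    [10,0,0.15,0,0],
    [10,0.01,0.15,0,0],
    [10,0,0.15,0,0],
    [10,0.01,0.15,0,0],
    [10,0.01,0.15,0,0],
    [10,0.01,0.15,0,0],
    [10,0,0.15,0,0]
  ]
}}

```text
t: 7.33
tcp_pos: [0.4581, -0.1893, 0.123]
tool_rot: [0.026, 0.999, -0.001, 0.018]
force: [1.5, 0.0, 0.5]
finger_gap: 0.297
```

Emit:
{"api": "jog_arm", "payload": {
  "commands": [
    [10,0.01,0.17,0,0],
    [10,0.01,0.17,0,0],
    [10,0.01,0.17,0,0],
    [10,0.01,0.17,0,0],
    [10,0.01,0.17,0,0],
    [10,0,0.17,0,0],
    [10,0.01,0.17,0,0],
    [10,0.01,0.17,0,0]
  ]
}}

```text
t: 8.0
tcp_pos: [0.4589, -0.1741, 0.123]
tool_rot: [0.026, 0.999, -0.001, 0.018]
force: [0.3, -0.5, 1.1]
finger_gap: 0.301
```

```bash
python3 plan.py
```

```text
{'t': 8.0, 'g': -0.1485, 'lat': 0.4685, 'z': 0.123, 'red_side': -0.0488, 'a_side': 51, 'gap': 0.3007}
m,x0,v0,off [ 8.1529e+00 -7.9800e-02 -1.1000e-03 -1.2900e-01] t 8.1 x-mark -0.3034 v 0.0269 lastres [-0.0006  0.0015 -0.0031 -0.0001]
h=0.667 g*=-0.1311 dg from now=1.73 cm; per row 0.216; defl 0.024 xpred-mark -0.2833
h=1.333 g*=-0.1115 dg from now=3.69 cm; per row 0.230; defl 0.020 xpred-mark -0.2594
```

Emit:
{"api": "jog_arm", "payload": {
  "commands": [
    [10,0.01,0.22,0,0],
    [10,0.01,0.22,0,0],
    [10,0.01,0.22,0,0],
    [10,0.01,0.22,0,0],
    [10,0.02,0.22,0,0],
    [10,0.01,0.22,0,0],
    [10,0.01,0.22,0,0],
    [10,0.01,0.22,0,0]
  ]
}}

```text
t: 8.77
tcp_pos: [0.46, -0.155, 0.123]
tool_rot: [0.026, 0.999, -0.001, 0.018]
force: [0.8, 0.3, 0.5]
finger_gap: 0.3
```

Emit:
{"api": "jog_arm", "payload": {
  "commands": [
    [10,0.01,0.24,0,0],
    [10,0.02,0.24,0,0],
    [10,0.01,0.24,0,0],
    [10,0.01,0.24,0,0],
    [10,0.02,0.24,0,0],
    [10,0.01,0.24,0,0],
    [10,0.01,0.24,0,0],
    [10,0.01,0.24,0,0]
  ]
}}

```text
t: 9.43
tcp_pos: [0.4613, -0.1337, 0.123]
tool_rot: [0.026, 0.999, -0.001, 0.019]
force: [0.8, -0.0, 1.2]
finger_gap: 0.298
```

```bash
python3 plan.py
```

```text
{'t': 9.4333, 'g': -0.108, 'lat': 0.4687, 'z': 0.123, 'red_side': -0.005, 'a_side': 54, 'net_side': -0.0061, 'gap': 0.2977}
m,x0,v0,off [ 8.6799e+00 -7.9900e-02 -3.0000e-04 -1.2830e-01] t 9.533 x-mark -0.2584 v 0.0393 lastres [-0.0035  0.0015  0.     -0.0011]
h=0.667 g*=-0.0869 dg from now=2.10 cm; per row 0.262; defl 0.015 xpred-mark -0.2307
h=1.333 g*=-0.0644 dg from now=4.34 cm; per row 0.271; defl 0.007 xpred-mark -0.2008
```

Emit:
{"api": "jog_arm", "payload": {
  "commands": [
    [10,0.01,0.26,0,0],
    [10,0.01,0.26,0,0],
    [10,0.01,0.26,0,0],
    [10,0.01,0.26,0,0],
    [10,0.02,0.26,0,0],
    [10,0.01,0.26,0,0],
    [10,0.01,0.26,0,0],
    [10,0.01,0.26,0,0]
  ]
}}

```text
t: 10.2
tcp_pos: [0.4626, -0.1113, 0.123]
tool_rot: [0.026, 0.999, -0.001, 0.019]
force: [0.8, 0.3, 0.5]
finger_gap: 0.301
```

Emit:
{"api": "jog_arm", "payload": {
  "commands": [
    [10,0.01,0.27,0,0],
    [10,0.02,0.27,0,0],
    [10,0.01,0.27,0,0],
    [10,0.01,0.27,0,0],
    [10,0.02,0.27,0,0],
    [10,0.01,0.27,0,0],
    [10,0.01,0.27,0,0],
    [10,0.01,0.27,0,0]
  ]
}}

```text
t: 10.87
tcp_pos: [0.464, -0.0873, 0.123]
tool_rot: [0.026, 0.999, -0.001, 0.019]
force: [2.5, -0.3, 0.0]
finger_gap: 0.299
```

```bash
python3 plan.py
```

```text
{'t': 10.8667, 'g': -0.0615, 'lat': 0.4688, 'z': 0.123, 'red_side': 0.0559, 'a_side': 46, 'net_side': 0.0566, 'gap': 0.2993}
m,x0,v0,off [ 8.8125 -0.0801 -0.     -0.1283] t 10.967 x-mark -0.196 v 0.0474 lastres [ 0.0004 -0.0007 -0.0007  0.    ]
h=0.667 g*=-0.0381 dg from now=2.32 cm; per row 0.290; defl -0.003 xpred-mark -0.1642
h=1.333 g*=-0.0148 dg from now=4.65 cm; per row 0.291; defl -0.011 xpred-mark -0.1328
```

Emit:
{"api": "jog_arm", "payload": {
  "commands": [
    [10,0.01,0.29,0,0],
    [10,0.01,0.29,0,0],
    [10,0.01,0.29,0,0],
    [10,0.02,0.29,0,0],
    [10,0.01,0.29,0,0],
    [10,0.01,0.29,0,0],
    [10,0.01,0.29,0,0],
    [10,0.01,0.29,0,0]
  ]
}}

```text
t: 11.63
tcp_pos: [0.4654, -0.0623, 0.123]
tool_rot: [0.026, 0.999, -0.001, 0.019]
force: [1.6, 0.2, -0.8]
finger_gap: 0.299
```

Emit:
{"api": "jog_arm", "payload": {
  "commands": [
    [10,0.01,0.29,0,0],
    [10,0.02,0.29,0,0],
    [10,0.01,0.29,0,0],
    [10,0.01,0.29,0,0],
    [10,0.02,0.29,0,0],
    [10,0.01,0.29,0,0],
    [10,0.01,0.29,0,0],
    [10,0.01,0.29,0,0]
  ]
}}

```text
t: 12.3
tcp_pos: [0.4669, -0.0365, 0.123]
tool_rot: [0.026, 0.999, -0.001, 0.02]
force: [3.5, -0.8, -1.3]
finger_gap: 0.299
```

```bash
python3 plan.py d
```

```text
{'t': 12.3, 'g': -0.0107, 'lat': 0.4689, 'z': 0.123, 'red_side': 0.1247, 'a_side': 45, 'net_side': 0.1229, 'gap': 0.2989}
m,x0,v0,off [ 8.6497e+00 -8.0400e-02  5.0000e-04 -1.2770e-01] t 12.4 x-mark -0.128 v 0.0469 lastres [-0.0002  0.0005  0.0001 -0.0017]
h=0.667 g*=0.0113 dg from now=2.18 cm; per row 0.272; defl -0.020 xpred-mark -0.0979
h=1.333 g*=0.0322 dg from now=4.28 cm; per row 0.267; defl -0.026 xpred-mark -0.0710
```

Emit:
{"api": "jog_arm", "payload": {
  "commands": [
    [10,0.01,0.27,0,0],
    [10,0.01,0.27,0,0],
    [10,0.01,0.27,0,0],
    [10,0.01,0.27,0,0],
    [10,0.01,0.27,0,0],
    [10,0.01,0.27,0,0],
    [10,0.01,0.27,0,0],
    [10,0,0.27,0,0]
  ]
}}

```text
t: 13.07
tcp_pos: [0.4683, -0.0133, 0.123]
tool_rot: [0.027, 0.999, -0.001, 0.02]
force: [2.9, 0.5, -2.6]
finger_gap: 0.3
```

Emit:
{"api": "jog_arm", "payload": {
  "commands": [
    [10,0.01,0.26,0,0],
    [10,0.01,0.26,0,0],
    [10,0.01,0.26,0,0],
    [10,0.01,0.26,0,0],
    [10,0.01,0.26,0,0],
    [10,0.01,0.26,0,0],
    [10,0.01,0.26,0,0],
    [10,0.01,0.26,0,0]
  ]
}}

```text
t: 13.73
tcp_pos: [0.4696, 0.0097, 0.123]
tool_rot: [0.027, 0.999, -0.001, 0.021]
force: [2.8, -0.4, -2.1]
finger_gap: 0.298
```

```bash
python3 plan.py
```

```text
{'t': 13.7333, 'g': 0.0357, 'lat': 0.4691, 'z': 0.123, 'red_side': 0.1869, 'a_side': 43, 'net_side': 0.1885, 'gap': 0.2981}
m,x0,v0,off [ 8.7828e+00 -8.0300e-02  3.0000e-04 -1.2810e-01] t 13.833 x-mark -0.0659 v 0.0382 lastres [-0.     -0.0018 -0.0007  0.0009]
h=0.667 g*=0.0507 dg from now=1.49 cm; per row 0.186; defl -0.036 xpred-mark -0.0428
h=1.333 g*=0.0675 dg from now=3.17 cm; per row 0.198; defl -0.037 xpred-mark -0.0250
```

Emit:
{"api": "jog_arm", "payload": {
  "commands": [
    [10,0,0.18,0,0],
    [10,0.01,0.18,0,0],
    [10,0,0.18,0,0],
    [10,0.01,0.18,0,0],
    [10,0,0.18,0,0],
    [10,0.01,0.18,0,0],
    [10,0,0.18,0,0],
    [10,0.01,0.18,0,0]
  ]
}}

```text
t: 14.5
tcp_pos: [0.4706, 0.0251, 0.123]
tool_rot: [0.027, 0.999, -0.002, 0.021]
force: [3.1, -0.5, -1.3]
finger_gap: 0.3
```

Emit:
{"api": "jog_arm", "payload": {
  "commands": [
    [10,0,0.2,0,0],
    [10,0.01,0.2,0,0],
    [10,0,0.2,0,0],
    [10,0.01,0.2,0,0],
    [10,0,0.2,0,0],
    [10,0.01,0.2,0,0],
    [10,0.01,0.2,0,0],
    [10,0.01,0.2,0,0]
  ]
}}

```text
t: 15.17
tcp_pos: [0.4716, 0.0428, 0.123]
tool_rot: [0.027, 0.999, -0.002, 0.022]
force: [3.4, -0.2, -1.8]
finger_gap: 0.301
```

```bash
python3 plan.py e
```

```text
{'t': 15.1667, 'g': 0.0688, 'lat': 0.4692, 'z': 0.123, 'red_side': 0.233, 'a_side': 40, 'net_side': 0.2302, 'gap': 0.3009}
m,x0,v0,off [ 8.6553e+00 -8.0300e-02  4.0000e-04 -1.2780e-01] t 15.267 x-mark -0.0232 v 0.0216 lastres [-0.0003  0.0013  0.0011 -0.0017]
h=0.667 g*=0.0877 dg from now=1.88 cm; per row 0.236; defl -0.030 xpred-mark -0.0115
h=1.333 g*=0.1026 dg from now=3.37 cm; per row 0.211; defl -0.022 xpred-mark -0.0045
```

Emit:
{"api": "jog_arm", "payload": {
  "commands": [
    [10,0,0.23,0,0],
    [10,0.01,0.23,0,0],
    [10,0,0.23,0,0],
    [10,0.01,0.23,0,0],
    [10,0.01,0.23,0,0],
    [10,0.01,0.23,0,0],
    [10,0,0.23,0,0],
    [10,0.01,0.23,0,0]
  ]
}}

```text
t: 15.93
tcp_pos: [0.4728, 0.0626, 0.1231]
tool_rot: [0.027, 0.999, -0.002, 0.022]
force: [4.7, -0.3, -2.5]
finger_gap: 0.299
```

```bash
python3 plan.py f; python3 -c "
import cv2;i=cv2.imread('pics/f_side.png')[170:310,130:290];cv2.imwrite('pics/f_crop.png',cv2.resize(i,None,fx=4,fy=4,interpolation=2))"
```

```text
{'t': 15.9333, 'g': 0.0886, 'lat': 0.4693, 'z': 0.1231, 'red_side': 0.2485, 'a_side': 41, 'net_side': 0.2467, 'gap': 0.2986}
m,x0,v0,off [ 8.7709e+00 -8.0400e-02  4.0000e-04 -1.2800e-01] t 16.033 x-mark -0.0089 v 0.0134 lastres [ 0.0003 -0.0025  0.0015 -0.0003]
h=0.667 g*=0.1041 dg from now=1.53 cm; per row 0.191; defl -0.023 xpred-mark -0.0022
h=1.333 g*=0.1152 dg from now=2.65 cm; per row 0.165; defl -0.015 xpred-mark 0.0010
```

View pics/f_crop.png

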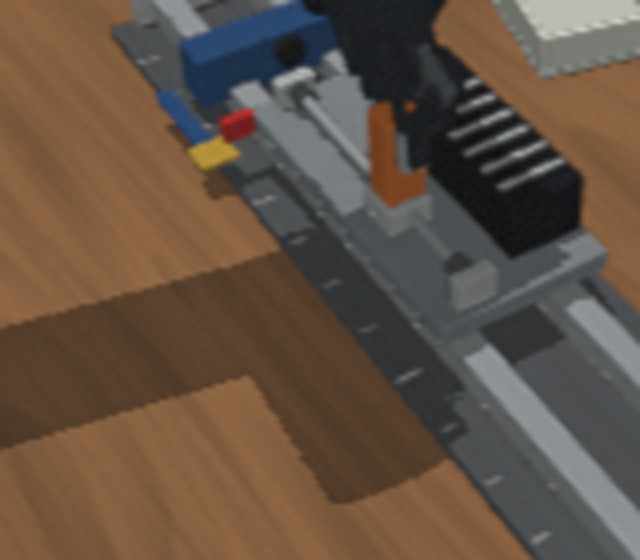

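The crop shows the red index at (238,125), just above the yellow band at (215,152), which matches the estimate of about 9 mm short. I'll keep braking.

Emit:
{"api": "jog_arm", "payload": {
  "commands": [
    [10,0,0.19,0,0],
    [10,0.01,0.19,0,0],
    [10,0,0.19,0,0],
    [10,0.01,0.19,0,0],
    [10,0,0.19,0,0],
    [10,0.01,0.19,0,0],
    [10,0,0.19,0,0],
    [10,0,0.19,0,0]
  ]
}}

```text
t: 16.7
tcp_pos: [0.4737, 0.0789, 0.123]
tool_rot: [0.027, 0.999, -0.002, 0.023]
force: [4.6, 0.2, -3.6]
finger_gap: 0.301
```

```bash
python3 plan.py
```

```text
{'t': 16.7, 'g': 0.105, 'lat': 0.4694, 'z': 0.123, 'red_side': 0.2574, 'a_side': 42, 'net_side': 0.2562, 'gap': 0.3011}
m,x0,v0,off [ 8.8457e+00 -8.0500e-02  4.0000e-04 -1.2820e-01] t 16.8 x-mark -0.0006 v 0.0068 lastres [ 0.0008 -0.001   0.0014  0.0002]
h=0.667 g*=0.1166 dg from now=1.15 cm; per row 0.144; defl -0.015 xpred-mark 0.0024
h=1.333 g*=0.1242 dg from now=1.91 cm; per row 0.119; defl -0.008 xpred-mark 0.0031
```

Emit:
{"api": "jog_arm", "payload": {
  "commands": [
    [10,0,0.14,0,0],
    [10,0,0.14,0,0],
    [10,0,0.14,0,0],
    [10,0.01,0.14,0,0],
    [10,0,0.14,0,0],
    [10,0,0.14,0,0],
    [10,0,0.14,0,0],
    [10,0,0.14,0,0]
  ]
}}

```text
t: 17.47
tcp_pos: [0.4744, 0.0909, 0.1231]
tool_rot: [0.027, 0.999, -0.002, 0.024]
force: [3.8, -0.7, -3.5]
finger_gap: 0.298
```

```bash
python3 plan.py
```

```text
{'t': 17.4667, 'g': 0.117, 'lat': 0.4694, 'z': 0.1231, 'red_side': 0.2617, 'a_side': 41, 'net_side': 0.2589, 'gap': 0.298}
m,x0,v0,off [ 8.8591e+00 -8.0600e-02  4.0000e-04 -1.2830e-01] t 17.567 x-mark 0.0028 v 0.0021 lastres [ 0.0012  0.      0.0018 -0.001 ]
h=0.667 g*=0.1252 dg from now=0.81 cm; per row 0.102; defl -0.007 xpred-mark 0.0034
h=1.333 g*=0.1297 dg from now=1.26 cm; per row 0.078; defl -0.002 xpred-mark 0.0027
```

Emit:
{"api": "jog_arm", "payload": {
  "commands": [
    [10,0,0.1,0,0],
    [10,0,0.1,0,0],
    [10,0,0.1,0,0],
    [10,0.01,0.1,0,0],
    [10,0,0.1,0,0],
    [10,0,0.1,0,0],
    [10,0,0.1,0,0],
    [10,0,0.1,0,0]
  ]
}}

```text
t: 18.23
tcp_pos: [0.4749, 0.0995, 0.123]
tool_rot: [0.027, 0.999, -0.002, 0.024]
force: [5.5, -0.0, -4.7]
finger_gap: 0.298
```

Emit:
{"api": "jog_arm", "payload": {
  "commands": [
    [10,0,0.05,0,0],
    [10,0,0.05,0,0],
    [10,0,0.05,0,0],
    [10,0,0.05,0,0],
    [10,0,0.05,0,0],
    [10,0,0.05,0,0],
    [10,0,0.05,0,0],
    [10,0,0.05,0,0]
  ]
}}

```text
t: 18.9
tcp_pos: [0.4752, 0.1039, 0.1231]
tool_rot: [0.027, 0.999, -0.002, 0.024]
force: [5.5, -0.1, -4.2]
finger_gap: 0.297
```

```bash
python3 plan.py
```

```text
{'t': 18.9, 'g': 0.1301, 'lat': 0.4694, 'z': 0.1231, 'red_side': 0.2639, 'a_side': 41, 'net_side': 0.2576, 'gap': 0.2974}
m,x0,v0,off [ 8.8637e+00 -8.0600e-02  5.0000e-04 -1.2830e-01] t 19.0 x-mark 0.0025 v -0.0017 lastres [ 0.0017 -0.0011  0.004  -0.0023]
h=0.667 g*=0.1319 dg from now=0.18 cm; per row 0.023; defl 0.002 xpred-mark 0.0013
h=1.333 g*=0.1321 dg from now=0.20 cm; per row 0.013; defl 0.003 xpred-mark 0.0004
```

```bash
python3 - <<'E'
from h import *
for c in("side","top","side","top"):
    t=manip.sense()["t"]; p=snapshot(c)
    cv2.imwrite(f"pics/g_{c}.png",p["image"][:,:,::-1])
    print(c,round(t,2),[(a,uv,ray(p,uv,.061).round(4).tolist(), round(float(ray(p,uv,.061)[:2]@u)+.0036,4)) for a,uv in blob(p,"red")[:3] if a>5],
     {n:[(np.round(d["centre"],4).tolist(),round(float(np.array(d["centre"])[:2]@u),4)) for d in models.pinpoint(p,n)[:1]] for n in("index","mark","stop_face","deck")})
a=cv2.imread("pics/g_side.png")[180:250,150:250]; b=cv2.imread("pics/g_top.png")[200:290,160:290]
cv2.imwrite("pics/g_crop.png",np.vstack([cv2.resize(a,(560,300),interpolation=0),cv2.resize(b,(560,300),interpolation=0)]))
E
```

```text
side 19.0 [(97, [389.67, 217.73], [0.8503, -0.1742, 0.061], -0.1233), (41, [186.41, 197.98], [0.4371, 0.2364, 0.061], 0.2639)] {'index': [([0.4253, 0.238, 0.0594], 0.2612)], 'mark': [([0.4206, 0.2354, 0.0342], 0.2583)], 'stop_face': [([0.5156, 0.2769, 0.0581], 0.305)], 'deck': [([0.5041, 0.1023, 0.0428], 0.13)]}
top 19.25 [(75, [375.73, 136.17], [0.7786, -0.2523, 0.061], -0.2053), (6, [206.0, 251.67], [0.4446, 0.2321, 0.061], 0.2599)] {'index': [([0.4244, 0.2391, 0.0636], 0.2622)], 'mark': [([0.4198, 0.2362, 0.0303], 0.2591)], 'stop_face': [([0.5157, 0.2741, 0.0591], 0.3022)], 'deck': []}
side 19.5 [(97, [389.67, 217.73], [0.8503, -0.1742, 0.061], -0.1233), (41, [186.41, 197.98], [0.4371, 0.2364, 0.061], 0.2639)] {'index': [([0.4259, 0.2363, 0.0631], 0.2595)], 'mark': [([0.4204, 0.2364, 0.0318], 0.2593)], 'stop_face': [([0.5139, 0.2752, 0.0604], 0.3032)], 'deck': [([0.5043, 0.1034, 0.041], 0.1311)]}
top 19.75 [(79, [375.65, 136.39], [0.778, -0.252, 0.061], -0.205)] {'index': [([0.4251, 0.2358, 0.0614], 0.259)], 'mark': [([0.4181, 0.2328, 0.0332], 0.2556)], 'stop_face': [([0.5179, 0.2726, 0.0577], 0.3008)], 'deck': []}
```

View pics/g_crop.png

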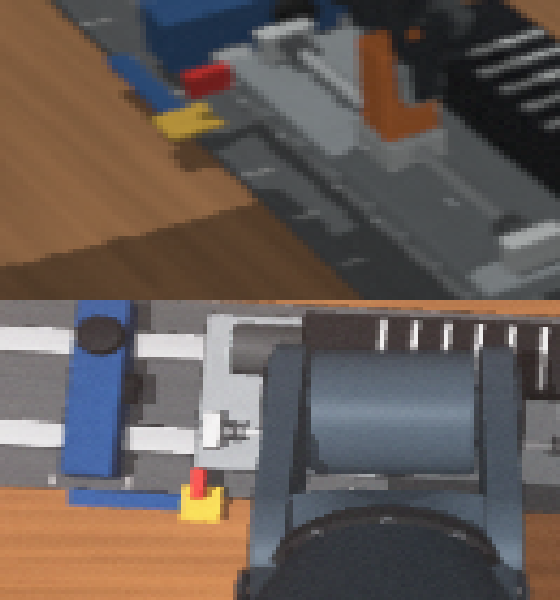

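Emit:
{"api": "jog_arm", "payload": {
  "commands": [
    [10,0,-0.02,0,0],
    [10,0,0,0,0],
    [10,0,0,0,0],
    [10,0,0,0,0],
    [10,0,0,0,0],
    [10,0,0,0,0],
    [10,0,0,0,0],
    [10,0,0,0,0]
  ]
}}

```text
t: 20.67
tcp_pos: [0.4752, 0.1037, 0.123]
tool_rot: [0.027, 0.999, -0.002, 0.024]
force: [5.3, -0.5, -4.9]
finger_gap: 0.299
```

Emit:
{"api": "jog_arm", "payload": {
  "commands": [
    [10,0,0,0,0],
    [10,0,0,0,0],
    [10,0,0,0,0],
    [10,0,0,0,0],
    [10,0,0,0,0],
    [10,0,0,0,0],
    [10,0,0,0,0],
    [10,0,0,0,0]
  ]
}}

```text
t: 21.33
tcp_pos: [0.4752, 0.1037, 0.1231]
tool_rot: [0.027, 0.999, -0.002, 0.024]
force: [4.7, -0.8, -3.9]
finger_gap: 0.301
```

Emit:
{"api": "jog_arm", "payload": {
  "commands": [
    [10,0,0,0,0],
    [10,0,0,0,0],
    [10,0,0,0,0],
    [10,0,0,0,0],
    [10,0,0,0,0],
    [10,0,0,0,0],
    [10,0,0,0,0],
    [10,0,0,0,0]
  ]
}}

```text
t: 22.0
tcp_pos: [0.4752, 0.1037, 0.1231]
tool_rot: [0.027, 0.999, -0.002, 0.024]
force: [4.9, -0.8, -4.1]
finger_gap: 0.299
```

```bash
python3 plan.py; python3 -c "from h import *; print(meas())"
```

```text
{'t': 22.0, 'g': 0.1299, 'lat': 0.4695, 'z': 0.1231, 'red_side': 0.2639, 'a_side': 41, 'net_side': 0.2617, 'gap': 0.2992}
m,x0,v0,off [ 8.8074e+00 -8.0300e-02  3.0000e-04 -1.2860e-01] t 22.1 x-mark -0.001 v -0.0004 lastres [ 0.004  -0.0023  0.0076  0.0054]
h=0.667 g*=0.1291 dg from now=-0.07 cm; per row -0.009; defl 0.002 xpred-mark -0.0012
h=1.333 g*=0.1286 dg from now=-0.13 cm; per row -0.008; defl 0.001 xpred-mark -0.0010
{'t': 22.1, 'g': 0.1299, 'lat': 0.4695, 'z': 0.1231, 'red_side': 0.2639, 'a_side': 41, 'net_side': 0.2595, 'gap': 0.2996}
```

Emit:
{"api": "jog_arm", "payload": {
  "commands": [
    [10,0,0,0,0],
    [10,0,0,0,0],
    [10,0,0,0,0],
    [10,0,0,0,0],
    [10,0,0,0,0],
    [10,0,0,0,0],
    [10,0,0,0,0],
    [10,0,0,0,0]
  ]
}}

```text
t: 22.87
tcp_pos: [0.4752, 0.1037, 0.1231]
tool_rot: [0.027, 0.999, -0.002, 0.024]
force: [4.6, 0.2, -3.4]
finger_gap: 0.3
```

Emit:
{"api": "jog_arm", "payload": {
  "commands": [
    [10,0,0,0,0],
    [10,0,0,0,0],
    [10,0,0,0,0],
    [10,0,0,0,0],
    [33,0,0,0,0],
    [38,0,0,0,0],
    [45,0,0,0,0],
    [60,0,0,0,0]
  ]
}}

```text
t: 23.53
tcp_pos: [0.469, 0.1038, 0.1227]
tool_rot: [0.026, 0.999, -0.003, 0.018]
force: [0.9, -0.2, 0.9]
finger_gap: 0.583
```

```bash
python3 -c "from h import *; print(meas('h')); print(meas(), manip.sense()['force'])"
```

```text
{'t': 23.5333, 'g': 0.1296, 'lat': 0.4632, 'z': 0.1227, 'red_side': 0.2639, 'a_side': 41, 'net_side': 0.2578, 'gap': 0.5826}
{'t': 23.6333, 'g': 0.1296, 'lat': 0.4636, 'z': 0.1227, 'red_side': 0.2639, 'a_side': 41, 'net_side': 0.2602, 'gap': 0.5999} [ 0.41737361 -0.15014551  0.02947504]
```

Released, and the carriage is unmoved. Opening fully and rising straight up.

Emit:
{"api": "jog_arm", "payload": {
  "commands": [
    [80,0,0,0,0],
    [100,0,0,0,0],
    [100,0,0,1.0,0],
    [100,0,0,2.0,0],
    [100,0,0,2.5,0],
    [100,0,0,2.5,0],
    [100,0,0,2.0,0],
    [100,0,0,0,0]
  ]
}}

```text
t: 24.4
tcp_pos: [0.4675, 0.1036, 0.225]
tool_rot: [0.026, 1.0, -0.003, 0.016]
force: [-0.4, 0.2, 0.1]
finger_gap: 0.999
```

```bash
python3 - <<'E'
from h import *
for i in range(3): print(meas())
p=snapshot("top"); cv2.imwrite("pics/i.png",cv2.resize(p["image"][190:290,150:310,::-1],None,fx=4,fy=4,interpolation=0))
for n in("index","mark"): print(n,[float(np.array(d["centre"])[:2]@u) for d in models.pinpoint(p,n)[:1]])
s=manip.sense(); print(s["t"],s["tcp_pos"],s["force"])
E
```

```text
{'t': 24.4, 'g': 0.1293, 'lat': 0.4618, 'z': 0.225, 'red_side': 0.2639, 'a_side': 41, 'net_side': 0.264, 'gap': 0.9992}
{'t': 24.5, 'g': 0.1292, 'lat': 0.4597, 'z': 0.2222, 'red_side': 0.2639, 'a_side': 41, 'net_side': 0.262, 'gap': 0.9997}
{'t': 24.6, 'g': 0.1291, 'lat': 0.4585, 'z': 0.2205, 'red_side': 0.2639, 'a_side': 41, 'net_side': 0.2603, 'gap': 0.9966}
index [0.25945911000000005]
mark [0.25843358]
24.85 [0.46453886 0.10353787 0.2205367 ] [-0.36268002  0.36465513  0.78961246]
```

View pics/i.png

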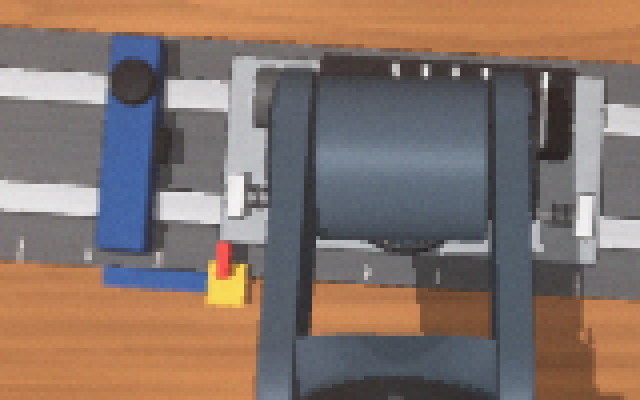

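The last view shows the red index (223,262) inside the yellow band (207–248), clear of the stop, with the gripper free above.

```bash
python3 -c "
from h import *
print(workorder.sign_off())"
```

```text
the job is handed in; nothing more can be done
None
```

I towed the carriage about 0.34 m by the orange handle only and braked it with the index in the yellow band. I held it there for over 4 s, then let go gently, raised the gripper clear and handed the job in at t ≈ 25 s of the 48 s allowed. The sign-off gives no verdict.

**Final position:** the index sits slightly past the middle of the band, towards the stop, inside the ±13 mm limit. The estimates disagree on how far:
- The trained networks put it 1 to 4 mm past the middle on average; single readings ran from about 0 to 7 mm.
- The red-blob reading, which uses a tip offset I estimated, puts it about 6.5 mm past.
- The last top view shows the index over the yellow band, well short of the stop.

**At rest:** the red-blob reading did not change from t = 18.9 s to the last reading at t = 24.6 s, through the hold, the release and the retreat. My fitted motion model had drifted up to 7 mm from the camera readings by the end of the hold, so I relied on the cameras.

**Contact:** I did not measure contact with the deck or camera directly. The wrist force while towing stayed around 5 N sideways, and it dropped to about zero after release. I kept the arm clear of the wash bottle, lens mount and parts tray, but did not measure their positions again at the end.

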